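# Cap a specimen column and lift away the outer lid

### The arm

A 6-joint arm with a two-finger parallel gripper is mounted at the origin on a cart in front of the work surface, level with it; the furniture and walls round the work are solid. World frame = base frame: x ahead of the robot, y to its left, z up, the work surface at z = 0. Lengths are in m, angles in degrees, forces in N, time in s.
With the tool pointing down it reaches from about 0.425 to 0.95 m from the base axis. Payload 14.7 kg.
Tool frame: the origin (TCP) lies at the very end of the fingers, on their centre line; the grasp point (between the pads) lies 19 mm behind it; z points along the fingers, y is the direction in which the jaws open and shut (so a half turn about z gives the same grasp; the last joint's range is limited). The gripper opens to 85 mm and grips with 20 to 120 N. Pads are 22 mm wide; open, the fingers measure 114 mm over their backs; the gripper's body (76 mm by 85 mm) begins 54 mm behind the grasp point. The pads swing forward as they close: fully open they stand 13 mm farther back than shut.
Start: joints at [-69.993, 27.513, 91.461, -0, 61.026, -2.67], TCP at [0.251, -0.6, 0.231] pointing down, gripper open.
Joint ranges: [-157.49, 157.49], [-46.99, 117.5], [13.45, 153.17], [-89.5, 269.5], [5.16, 153.95], [-167.48, 167.48]. Speed limits (degrees/s): [108.29, 108.29, 136.94, 172.46, 172.46, 172.46].

### API

Orientations are given as a 3x3 rotation matrix whose columns are the frame's x, y, z axes.
In Python, from cell import readout, eyes, ticket gives the robot as it stands.
- The arm moves only by the shell command python3 -m inch 'ROWS'. ROWS is JSON, one flat list of numbers, 7 for each row, row after row: the shift along the tool's x, y, z in units of 30 mm (1.0 is 30 mm), then the turn, a rotation vector about the tool's x, y, z in units of 8 degrees (1.0 is 8 degrees), then the opening, from 0 (shut) to 1 (fully open). In form: [dx, dy, dz, rx, ry, rz, claw, dx, dy, dz, rx, ry, rz, claw, ...]. A call has exactly 5 rows; each row shifts and turns the commanded pose from where the row before left it, along the tool's axes as they then stand; what a row does not reach is not made up. A row lasts 1/10 s, in which the tool goes at most 50 mm and 8.59 degrees, less where a joint would pass 70% of its speed; a pose out of reach is approached as far as the arm can. A call is refused whole if a number of a shift passes 1 or a number of a turn 1, either way. A call with a gripper value outside its range is refused whole. The fingers move at their own pace and stop on an object; the grip force is fixed at half the most. Time passes only in rows, so rows that do not move let the fingers close, or fill a call up. It gives the time, the measured TCP pose, the force and the opening at its end, in the units of the state.
- readout.sense(): the state, without advancing time (a new reading comes with each control period).
- eyes.get_image(name): name is "scene" or "top" or "wrist"; returns a dict with "frame" (400x640x3 uint8, red, green, blue), "mtx" (3x3 intrinsics, pixels), "k1" (the pictures are not rectified: a ray, as slopes to the right and down, at radius r is drawn at 1 + k1 r^2 times it, then the intrinsics apply), "world_to_cam" (4x4, takes a point from world to camera coordinates). Camera axes: x right, y down, z forward; pixel columns grow to the right and rows downward; lengths in m; the calibration is good to about 2 mm. A picture is of the moment at which its call begins. There is no depth.
- ticket.sign_off(): hands the job in, once; it reports no verdict.
The state is a dict: "time_s": time; "joint_pos": joint angles; "qvel": joint speeds; "tau": joint torques, N m; "tcp_pos": TCP position; "tool_rot": TCP orientation; "wrist_force": force on the tool from outside, world axes, zero at the start; "torque": the same for the moment, N m; "finger_gap": opening from 0.0 (shut) to 1.0 (fully open).
Only numpy, scipy, OpenCV 4.12 (cv2) and the standard library are available. Lean on these libraries where they do the work, as an engineer would, in place of code of your own. Each camera call takes 0.05 s, during which the arm holds its last target. There are 200 camera calls.

### The job

Close the column of specimen tins: set the loose tin upright and fully home, plug end down, in the mouth of the tin on the foot plate, and let go of it. Then carry the nested pair of lids together, as one, by the knob of the inner lid, seat it fully in the mouth of the upper tin and let go. Finally lift only the outer lid straight up until all of it is above the top of the knob, leaving the inner lid seated and undisturbed, and finish while still holding the outer lid level in the air; leave the tape roll, the loupe and the metal ring where they are.

Things in the scene. Friction and masses are not known exactly. Their poses are not given: they have to be found in the camera images.
- base_tin: fixed: round grey foot plate, 92 mm across and 6 mm thick, carrying the lowest open-topped aluminium tin of the column, 54 mm outside diameter, its mouth 48 mm inside diameter and its rim 46 mm above the bench. Origin: centre of the plate's underside, z up
- tin_center (a point): the loose aluminium tin, round, open-topped, 44 mm high: a plug 8 mm long (43 mm across, tapering to 37 mm at its tip) under a plain wall 54 mm across and 36 mm high. Point on its axis, 26 mm above the plug's tip, 18 mm below the rim; z up along the axis. It stands on its plug. Seated in the base tin, its shoulder rests on the lower rim and this point is 64 mm above the bench. 0.12 to 0.2 kg
- tin_mouth (a point): centre of the rim plane of the loose tin (18 mm above tin_center), z up along the tin's axis; mouth 48 mm inside diameter, 32 mm deep
- inner_knob (a point): point on the axis of the inner lid's upright cylindrical knob (16 mm diameter), 8 mm below the knob's top, 50 mm above the tip of the lid's plug. The uppermost 29 mm of the knob stand clear above the nested outer lid. Lifting by the knob carries the outer lid too. Seated, this point is 42 mm above the tin's rim (124 mm above the bench). 0.11 to 0.19 kg
- inner_plug (a point): the steel inner lid, round, 58 mm high; from below: plug 8 mm long (43 mm across, 37 mm at the tip), flange 53 mm across and 4 mm thick that rests on the tin's rim, boss 40 mm across up to 26 mm, knob from 26 to 58 mm. Point: centre of the plug's tip, z up along the knob. At first it stands on its plug on the bench, outer lid on it
- outer_center (a point): centre of the outer lid: aluminium inverted cup, 63 mm across, 20 mm high, wall 2.5 mm, top plate 3 mm thick with a 28 mm hole for the knob. Point on its axis, 10 mm below its top. Nested, it rests loosely on the boss with 2.5 mm side play, this point 31 mm below inner_knob. Grip it across the outside of its wall; it must rise 49 mm for its lower edge to reach the knob's top. 0.06 kg
- tape_roll: bystander: roll of tape lying flat, 67 mm across and 18 mm high; origin: centre of its underside
- loupe: bystander: folding loupe, 31 x 64 x 14 mm; origin: centre of its underside
- cut_ring: bystander: short metal ring lying flat, 41 mm across and 16 mm high; origin: centre of its underside

How it is judged (in metres and radians):
On the way, in this order (a step that is already met when the one before it is completed fails the run):
1. the tin is seated upright in the mouth of the base tin and let go (z of tin_center in the frame of base_tin between 0.06 and 0.067 m and horizontal distance between tin_center and base_tin below 0.005 m and angle between tin_center's own z axis and vertical below 0.06 rad and contact force between the fingers and tin below 0.1 N), for 0.2 s.
2. the nested pair of lids is seated in the upper tin, outer lid still in place, and let go (z of inner_knob in the frame of tin_mouth between 0.038 and 0.045 m and horizontal distance between inner_plug and tin_mouth below 0.005 m and angle between inner_plug's own z axis and vertical below 0.06 rad and z of outer_center in the frame of inner_plug below 0.023 m and contact force between the fingers and inner_lid below 0.1 N and contact force between the fingers and outer_lid below 0.1 N), for 0.2 s.
At the end, for the whole second after the job is handed in: Tin seated in base tin, inner lid seated in tin (within 5 mm sideways, 3 mm of full depth, tilt under 0.06 rad), untouched by the robot; outer lid at rest in the fingers, level within 0.26 rad, its lower edge no lower than 1 mm below the knob top, touching only the fingers (z of tin_center in the frame of base_tin between 0.06 and 0.067 m and horizontal distance between tin_center and base_tin below 0.005 m and angle between each of tin_center, inner_plug's own z axis and vertical below 0.06 rad and z of inner_knob in the frame of tin_mouth between 0.038 and 0.045 m and horizontal distance between inner_plug and tin_mouth below 0.005 m and z of outer_center in the frame of inner_plug above 0.067 m and angle between outer_center's own z axis and vertical below 0.26 rad and contact force between the fingers and outer_lid above 1 N and contact force between each of outer_lid, the arm, the fingers and inner_lid below 0.05 N and contact force between each of outer_lid, the fingers and tin below 0.05 N and linear speed of outer_lid below 0.03 m/s and linear speed of inner_lid below 0.02 m/s); the arm keeps its last pose, push and grip.
It fails at once if the outer lid comes off the inner lid (by more than 10 mm) while the inner lid is not seated: the pair was not carried as one, or the inner lid was dragged up with the outer (z of outer_center in the frame of inner_plug above 0.029 m and (z of inner_knob in the frame of tin_mouth above 0.046 m or horizontal distance between inner_plug and tin_mouth above 0.006 m or angle between inner_plug's own z axis and vertical above 0.1 rad)).
It fails at once if the inner lid or the tin is tipped over (angle between any of inner_plug, tin_center's own z axis and vertical above 0.6 rad).
It fails at once if a bystander is pushed away (more than 20 mm) (distance of any of tape_roll, loupe, cut_ring from where it was at the start of the episode above 0.02 m).
It also fails if it takes over 67 s, if anything falls off the work surface, if the arm or the gripper's body presses on something with over 40 N, if the wrist force passes 120 N, or if a joint passes its speed limit or range.

## Working session

There is one attempt and no reset: what is moved stays moved. The work goes in short steps, Python scripts to look and compute and a shell command to move; the robot and the scene stay as the last step left them, time stands still between calls to the robot, and variables do not carry over. Pictures are saved under pics/ and viewed, about 8 in all and at most 12, crops included, and the job is handed in when it is done.

```bash
ls; mkdir -p pics; python3 - <<'E'
from cell import readout, eyes
import cv2,numpy as np
s=readout.sense(); print(s)
for n in ("scene","top","wrist"):
    d=eyes.get_image(n); cv2.imwrite(f"pics/a_{n}.png",d["frame"][:,:,::-1]); print(n,d["mtx"].tolist(),d["k1"],np.round(d["world_to_cam"],3).tolist())
a=cv2.imread("pics/a_scene.png");b=cv2.imread("pics/a_top.png")
E
```

```text
pics
{'time_s': 0.0, 'joint_pos': array([-6.99924704e+01,  2.75528963e+01,  9.14941092e+01,  2.38838663e-03,
        6.10275792e+01, -2.66784682e+00]), 'qvel': array([ 0.08958341,  0.02184317,  0.04381964, -0.00838594,  0.00123267,
       -0.0972288 ]), 'tau': array([ 2.00669616e-03, -9.50651836e+01, -4.30176008e+01, -2.50393055e-05,
        1.23772753e-02,  1.69813484e-05]), 'tcp_pos': array([ 0.2504882 , -0.59933046,  0.23063563]), 'tool_rot': array([[ 9.22711665e-01,  3.85490614e-01, -4.11117690e-04],
       [ 3.85490821e-01, -9.22710843e-01,  1.23566295e-03],
       [ 9.69937186e-05, -1.29864271e-03, -9.99999152e-01]]), 'wrist_force': array([-0.40548162,  0.89835538,  0.17684288]), 'torque': array([ 0.02529613, -0.01612064, -0.00331387]), 'finger_gap': 0.9998963720056404}
scene [[431.1022842749384, 0.0, 323.44641767368717], [0.0, 431.1022842749384, 198.1361866494597], [0.0, 0.0, 1.0]] -0.06228824019600563 [[-0.659, -0.752, -0.006, 0.319], [-0.459, 0.408, -0.789, 0.341], [0.596, -0.517, -0.614, 1.138], [0.0, 0.0, 0.0, 1.0]]
top [[419.2002267471037, 0.0, 316.10314680435084], [0.0, 419.2002267471037, 199.71621771895875], [0.0, 0.0, 1.0]] -0.010451193147430912 [[-0.004, -1.0, 0.009, -0.075], [-0.99, 0.002, -0.142, 0.578], [0.142, -0.01, -0.99, 1.139], [0.0, 0.0, 0.0, 1.0]]
wrist [[296.58039684493554, 0.0, 318.1932375583058], [0.0, 296.58039684493554, 196.00805563431192], [0.0, 0.0, 1.0]] 0.008918722199794168 [[0.386, -0.923, 0.0, -0.649], [-0.872, -0.365, 0.327, -0.042], [-0.302, -0.127, -0.945, 0.381], [0.0, 0.0, 0.0, 1.0]]
```

View pics/a_scene.png

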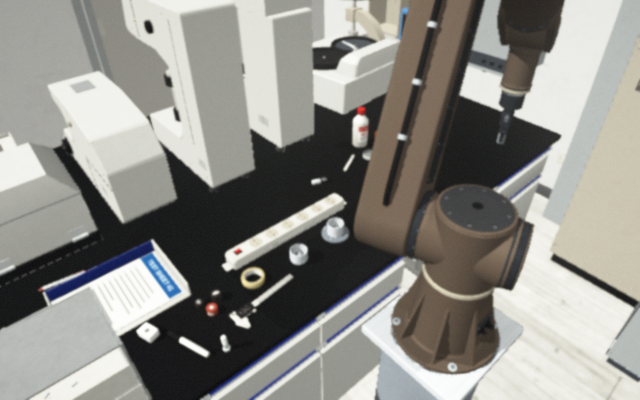

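View pics/a_top.png

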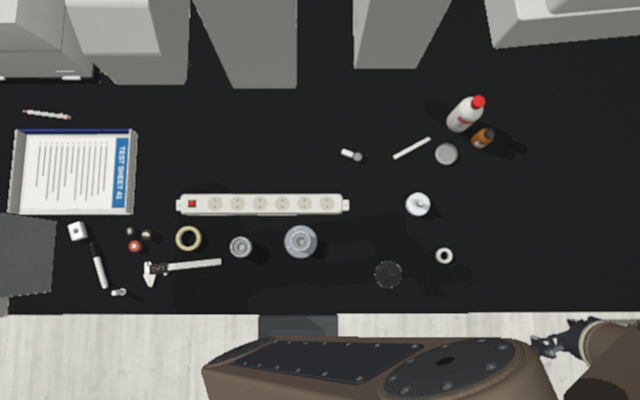

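The top view shows the loose tin near (240,246), the foot plate with base tin at (300,241), the lid pair at (418,204), the tape at (188,238) and the ring at (444,255). In the scene view the tin is at (298,254) and the base tin at (335,230); the lids are hidden by the arm.

```bash
cat > h.py <<'E'
import cv2,numpy as np
from cell import readout, eyes
def shot(n,f=None):
    d=eyes.get_image(n)
    if f: cv2.imwrite(f"pics/{f}.png",d["frame"][:,:,::-1])
    return d
def ray(d,uv):
    p=cv2.undistortPoints(np.array([[uv]],float),d["mtx"],np.array([d["k1"],0,0,0.]))[0,0]
    T=np.array(d["world_to_cam"]);R=T[:3,:3]
    v=R.T@np.array([*p,1]); return -R.T@T[:3,3], v/np.linalg.norm(v)
def onz(d,uv,z):
    c,v=ray(d,uv); return c+v*(z-c[2])/v[2]
def cross(rs):
    A=sum(np.eye(3)-np.outer(v,v) for c,v in rs); b=sum((np.eye(3)-np.outer(v,v))@c for c,v in rs)
    return np.linalg.solve(A,b)
def proj(d,P):
    T=np.array(d["world_to_cam"])
    r=cv2.projectPoints(np.array([P],float),cv2.Rodrigues(T[:3,:3])[0],T[:3,3],d["mtx"],np.array([d["k1"],0,0,0.]))[0]
    return r[0,0]
E
python3 - <<'E'
from h import *
t=shot("top");s=shot("scene")
for n,uv,z in (("tin",(240,246),.03),("base",(300,241),.03),("lid",(418,204),.04),("disc",(446,153),.01),("ring",(444,255),.01),("tape",(188,238),.01)): print(n,onz(t,uv,z).round(3))
print(cross([ray(t,(240,245)),ray(s,(298,252))]).round(3),cross([ray(t,(300,241)),ray(s,(335,226))]).round(3))
import cv2
a=t["frame"][90:300,110:490,::-1]; cv2.imwrite("pics/b.png",cv2.resize(a,(760,420),interpolation=cv2.INTER_CUBIC))
E
```

```text
tin [0.449 0.137 0.03 ]
base [ 0.463 -0.031  0.03 ]
lid [ 0.565 -0.364  0.04 ]
disc [ 0.721 -0.46   0.01 ]
ring [ 0.422 -0.44   0.01 ]
tape [0.473 0.289 0.01 ]
[0.451 0.135 0.031] [ 0.462 -0.031  0.031]
```

View pics/b.png

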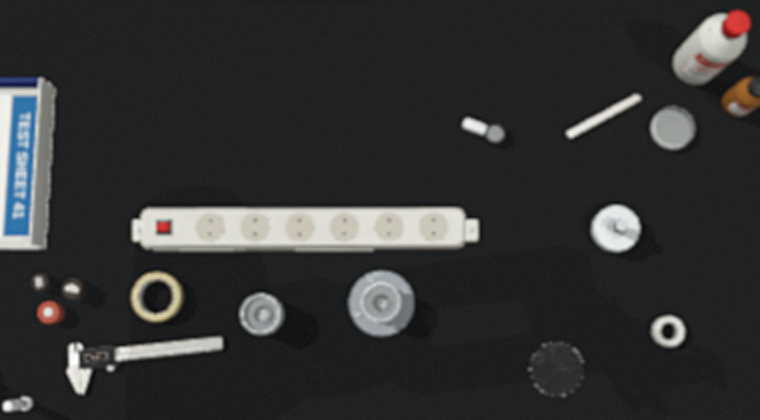

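Heights from the two views agree with the text: the tin is at about (0.45, 0.136) and the base at (0.463, -0.031). I'll go over the lids first for a close look, squaring the tool yaw on the way.

```bash
python3 -m inch '[1,0,0,0,0,0.944,1, 1,0,0,0,0,0.944,1, 1,0,0,0,0,0.944,1, 1,-1,0,0,0,0,1, 1,-1,0,0,0,0,1]'; python3 -m inch '[1,-1,0,0,0,0,1, 1,-1,0,0,0,0,1, 1,-1,0,0,0,0,1, 0.5,-0.5,0,0,0,0,1, 0,0,0,0,0,0,1]'
python3 - <<'E'
from h import *
d=shot("wrist","c");s=readout.sense();print(s["tcp_pos"],s["tool_rot"].round(4).tolist(),s["joint_pos"].round(1))
E
```

```text
time_s: 0.75
tcp_pos: [0.3979, -0.5157, 0.2309]
tool_rot: [[1.0, -0.001, -0.0], [-0.001, -1.0, 0.0], [-0.0, -0.0, -1.0]]
wrist_force: [0.9, 0.6, -0.6]
finger_gap: 0.999
time_s: 1.25
tcp_pos: [0.504, -0.409, 0.2312]
tool_rot: [[1.0, 0.003, 0.0], [0.003, -1.0, 0.0], [0.0, -0.0, -1.0]]
wrist_force: [-0.8, -0.1, -0.4]
finger_gap: 0.998
[ 0.502798   -0.4102257   0.23119398] [[1.0, 0.0027, -0.0002], [0.0027, -1.0, 0.0001], [-0.0002, -0.0001, -1.0]] [-41.9  27.4  91.6  -0.   61.   48. ]
```

View pics/c.png

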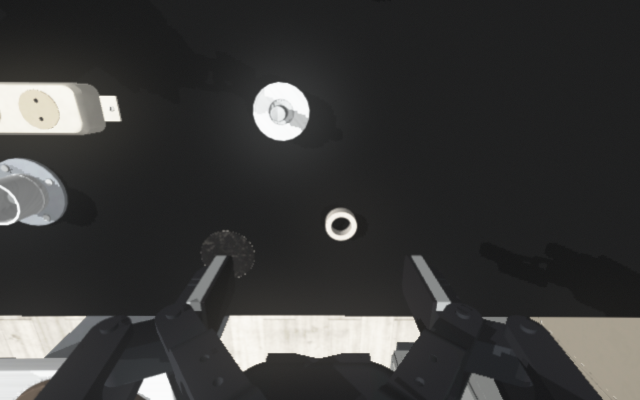

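The wrist view shows the lid pair at (281,111) with its knob standing, and the ring at (341,224). Next I go over the base and tin.

```bash
python3 - <<'E'
from h import *
d=shot("wrist")
g=cv2.cvtColor(d["frame"],cv2.COLOR_RGB2GRAY)
m=(g[60:170,220:340]>140).astype(np.uint8)
c=max(cv2.findContours(m,0,1)[0],key=cv2.contourArea); e=cv2.fitEllipse(cv2.convexHull(c)); print(e)
uv=np.add(e[0],(220,60)); print(uv,onz(d,uv,.029))
E
python3 -m inch '[-0.3,-1,0,0,0,0,1, -0.3,-1,0,0,0,0,1, -0.3,-1,0,0,0,0,1, -0.3,-1,0,0,0,0,1, -0.3,-1,0,0,0,0,1]';python3 -m inch '[0,-1,0,0,0,0,1, 0,-1,0,0,0,0,1, 0,-1,0,0,0,0,1, 0,-1,0,0,0,0,1, 0,-1,0,0,0,0,1]'; python3 -m inch '[0,-1,0,0,0,0,1, 0,-1,0,0,0,0,1, 0,-1,0,0,0,0,1, 0,-1,0,0,0,0,1, 0,-1,0,0,0,0,1]'; python3 -m inch '[0,-0.3,0,0,0,0,1, 0,0,0,0,0,0,1, 0,0,0,0,0,0,1, 0,0,0,0,0,0,1, 0,0,0,0,0,0,1]'
python3 - <<'E'
from h import *
d=shot("wrist","d");s=readout.sense();print(s["tcp_pos"],s["tool_rot"].round(4).tolist(),s["joint_pos"].round(1))
E
```

```text
((59.35124206542969, 49.761962890625), (56.003116607666016, 59.01416015625), 158.3585662841797)
[279.35124207 109.76196289] [ 0.57011386 -0.36604299  0.029     ]
time_s: 1.85
tcp_pos: [0.4557, -0.2613, 0.2313]
tool_rot: [[1.0, -0.001, 0.0], [-0.001, -1.0, -0.0], [0.0, 0.0, -1.0]]
wrist_force: [-0.1, 0.1, 0.1]
finger_gap: 1.0
time_s: 2.35
tcp_pos: [0.4564, -0.1113, 0.2314]
tool_rot: [[1.0, -0.001, 0.0], [-0.001, -1.0, -0.0], [0.0, 0.0, -1.0]]
wrist_force: [0.4, -0.4, -0.2]
finger_gap: 0.997
time_s: 2.85
tcp_pos: [0.4567, 0.0387, 0.2314]
tool_rot: [[1.0, -0.001, 0.0], [-0.001, -1.0, -0.0], [0.0, 0.0, -1.0]]
wrist_force: [0.1, 0.2, 0.5]
finger_gap: 1.005
time_s: 3.35
tcp_pos: [0.4568, 0.0467, 0.2313]
tool_rot: [[1.0, -0.001, 0.0], [-0.001, -1.0, -0.0], [0.0, 0.0, -1.0]]
wrist_force: [0.3, 0.9, 0.0]
finger_gap: 0.997
[0.4568429  0.04685316 0.23131488] [[1.0, -0.0008, 0.0], [-0.0008, -1.0, -0.0001], [0.0, 0.0001, -1.0]] [  2.1  12.2 115.5  -0.   52.3  92.1]
```

View pics/d.png

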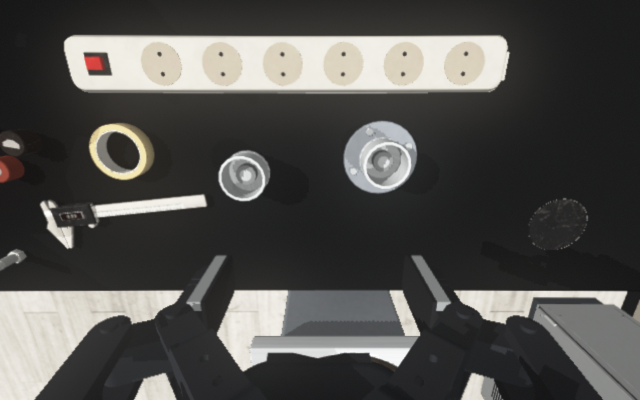

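The wrist view shows the tin's rim around (243,177), the base tin's rim around (385,165) on its plate, the tape at (121,152) and the power strip behind at rows 35-95. Now I measure both rims from this view and from one shifted sideways.

```bash
cat >> h.py <<'E'
def circ(d,uv,w=36,r=(20,29)):
    u,v=map(int,uv); g=cv2.cvtColor(d["frame"],cv2.COLOR_RGB2GRAY)[v-w:v+w,u-w:u+w]
    g=cv2.resize(g,None,fx=4,fy=4,interpolation=cv2.INTER_CUBIC)
    c=cv2.HoughCircles(g,cv2.HOUGH_GRADIENT_ALT,1,4,param1=150,param2=0.6,minRadius=4*r[0],maxRadius=4*r[1])
    return [] if c is None else [((x+.5)/4-.5+u-w,(y+.5)/4-.5+v-w,q/4) for x,y,q in c.reshape(-1,c.shape[-1])[:4,:3]]
E
cat > m.py <<'E'
from h import *
d=shot("wrist")
for n,P,z in (("tin",(.45,.136,.044),.044),("base",(.463,-.031,.046),.046)):
    p=proj(d,P)
    for c in circ(d,p): print(n,p.round(),np.round(c,1),onz(d,c[:2],z).round(4), np.round(ray(d,c[:2])[0],4).tolist(),np.round(ray(d,c[:2])[1],4).tolist())
E
python3 m.py
python3 -m inch '[0,-1,1,0,0,0,1, 0,-1,1,0,0,0,1, 0,-1,0,0,0,0,1, 0,0,0,0,0,0,1, 0,0,0,0,0,0,1]' | head -2
python3 m.py
```

```text
tin [241. 178.] [245.6 174.4  24. ] [0.4537 0.1307 0.044 ] [0.5417, 0.0477, 0.3744] [-0.2501, 0.2359, -0.939]
tin [241. 178.] [243.1 177.4  21.2] [0.4502 0.1339 0.044 ] [0.5417, 0.0477, 0.3744] [-0.259, 0.2438, -0.9346]
tin [241. 178.] [240.1 182.1  22.2] [0.4445 0.1378 0.044 ] [0.5417, 0.0477, 0.3744] [-0.2732, 0.2532, -0.928]
tin [241. 178.] [243.9 169.1  27.1] [0.4599 0.1322 0.044 ] [0.5417, 0.0477, 0.3744] [-0.2333, 0.241, -0.9421]
base [387. 167.] [389.9 165.6  23.6] [ 0.4644 -0.0338  0.046 ] [0.5417, 0.0477, 0.3744] [-0.2229, -0.2347, -0.9462]
base [387. 167.] [381.6 163.9  26.9] [ 0.4664 -0.0243  0.046 ] [0.5417, 0.0477, 0.3744] [-0.2187, -0.2089, -0.9532]
base [387. 167.] [375.9 168.4  25.6] [ 0.4612 -0.0181  0.046 ] [0.5417, 0.0477, 0.3744] [-0.2338, -0.1911, -0.9533]
base [387. 167.] [381.6 163.9  22.8] [ 0.4664 -0.0243  0.046 ] [0.5417, 0.0477, 0.3744] [-0.2187, -0.2089, -0.9532]
time_s: 3.95
tcp_pos: [0.4567, 0.1379, 0.1712]
tin [321. 194.] [319.4 192.9  26.1] [0.4512 0.1373 0.044 ] [0.5417, 0.1389, 0.3143] [-0.3174, -0.0059, -0.9483]
tin [321. 194.] [321.9 184.1  23. ] [0.46   0.1349 0.044 ] [0.5417, 0.1389, 0.3143] [-0.2892, -0.0143, -0.9572]
tin [321. 194.] [320.1 195.6  23.8] [0.4484 0.1365 0.044 ] [0.5417, 0.1389, 0.3143] [-0.3261, -0.0085, -0.9453]
tin [321. 194.] [313.6 192.9  21.6] [0.4512 0.1428 0.044 ] [0.5417, 0.1389, 0.3143] [-0.3174, 0.0135, -0.9482]
base [499. 182.] [498.1 178.9  26.2] [ 0.466 -0.03   0.046] [0.5417, 0.1389, 0.3143] [-0.2321, -0.5184, -0.823]
base [499. 182.] [496.1 180.9  26.7] [ 0.464  -0.0286  0.046 ] [0.5417, 0.1389, 0.3143] [-0.2383, -0.5144, -0.8238]
base [499. 182.] [507.1 173.4  21.8] [ 0.4713 -0.0373  0.046 ] [0.5417, 0.1389, 0.3143] [-0.2141, -0.5363, -0.8164]
base [499. 182.] [496.1 180.9  23.3] [ 0.464  -0.0286  0.046 ] [0.5417, 0.1389, 0.3143] [-0.2383, -0.5144, -0.8238]
```

```bash
python3 - <<'E'
from h import *
d=shot("wrist","e");f=d["frame"][:,:,::-1]
a=[cv2.resize(f[v-45:v+45,u-45:u+45],(400,400),interpolation=cv2.INTER_CUBIC) for u,v in ((321,194),(499,182))]
cv2.imwrite("pics/e2.png",np.hstack(a))
E
```

```text
(no output)
```

View pics/e2.png

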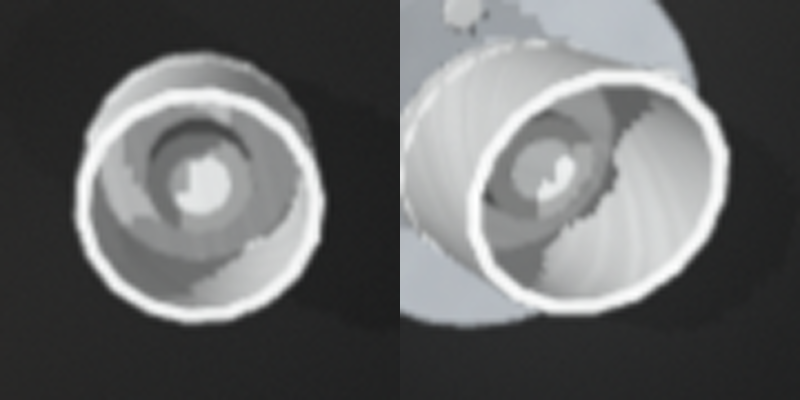

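The left crop shows the tin's rim as a bright ring centred at about (200,205) of the crop; the right one shows the base rim at about (598,191). A high threshold isolates the rims for an ellipse fit.

```bash
cat >> h.py <<'E'
def rim(d,P,th=225,w=40):
    u,v=proj(d,P).astype(int); g=cv2.cvtColor(d["frame"],cv2.COLOR_RGB2GRAY)
    y0,x0=max(v-w,0),max(u-w,0)
    m=(g[y0:v+w,x0:u+w]>th).astype(np.uint8)
    c=max(cv2.findContours(m,0,1)[0],key=lambda c:cv2.boundingRect(c)[2]*cv2.boundingRect(c)[3])
    e=cv2.fitEllipse(cv2.convexHull(c)); return np.add(e[0],(x0,y0)),e[1]
E
cat > m.py <<'E'
from h import *
import json,os
d=shot("wrist"); L=json.load(open("rays.json")) if os.path.exists("rays.json") else {}
for n,P in (("tin",(.45,.136,.044)),("base",(.463,-.031,.046))):
    c,ax=rim(d,P); o,v=ray(d,c); L.setdefault(n,[]).append([o.tolist(),v.tolist()])
    print(n,c.round(1),np.round(ax,1),onz(d,c,P[2]).round(4))
    if len(L[n])>1: print("  cross",cross([(np.array(a),np.array(b)) for a,b in L[n]]).round(4))
json.dump(L,open("rays.json","w")); s=readout.sense(); print(s["tcp_pos"].round(4))
E
python3 m.py
python3 -m inch '[0,1,0,0,0,0,1, 0,1,0,0,0,0,1, 0,1,0,0,0,0,1, 0,1,0,0,0,0,1, 0,0,0,0,0,0,1]' | head -2
python3 m.py
```

```text
tin [319.9 194.5] [51.1 54.2] [0.4497 0.136  0.044 ]
base [497.2 179.3] [49.9 61.3] [ 0.4654 -0.0303  0.046 ]
[0.4569 0.137  0.1716]
time_s: 4.6
tcp_pos: [0.4568, 0.0143, 0.1717]
tin [192.5 194.9] [48.4 56.6] [0.4496 0.1359 0.044 ]
  cross [0.4496 0.136  0.0439]
base [365.9 179.3] [53.4 56.7] [ 0.4652 -0.0301  0.046 ]
  cross [ 0.4655 -0.03    0.0464]
[0.4568 0.0156 0.1717]
```

The crossed rays give heights of 43.9 mm and 46.4 mm, as the text says. Tin at (0.4496, 0.1360), base at (0.4655, -0.0300). Now over the tin, and down.

```bash
python3 -m inch '[-0.24,-1,0,0,0,0,1, 0,-1,0,0,0,0,1, 0,-1,0,0,0,0,1, 0,-1,0,0,0,0,1, 0,0,0,0,0,0,1]' | head -2; python3 -m inch '[0,0,1,0,0,0,1, 0,0,1,0,0,0,1, 0,0,1,0,0,0,1, 0,0,0,0,0,0,1, 0,0,0,0,0,0,1]'; python3 m.py
```

```text
time_s: 5.15
tcp_pos: [0.4497, 0.1406, 0.1716]
time_s: 5.65
tcp_pos: [0.4493, 0.1375, 0.0816]
tool_rot: [[1.0, 0.0, -0.001], [0.0, -1.0, -0.0], [-0.001, 0.0, -1.0]]
wrist_force: [-0.2, -0.2, 1.5]
finger_gap: 1.003
tin [318.8 227.2] [69.4 73.3] [0.4495 0.1377 0.044 ]
  cross [0.4489 0.1368 0.0421]
base [581. 206.] [68.7 92.7] [ 0.4655 -0.0305  0.046 ]
  cross [ 0.4656 -0.03    0.0465]
[0.45   0.1376 0.0823]
```

```bash
python3 -m inch '[0,0.03,0.6,0,0,0,1, 0,0,0.6,0,0,0,1, 0,0,0.6,0,0,0,1, 0,0,0.6,0,0,0,1, 0,0,0,0,0,0,1]'; python3 -m inch '[0,0,0,0,0,0,0, 0,0,0,0,0,0,0, 0,0,0,0,0,0,0, 0,0,0,0,0,0,0, 0,0,0,0,0,0,0]'; python3 -m inch '[0,0,-0.2,0,0,0,0, 0,0,-0.6,0,0,0,0, 0,0,-1,0,0,0,0, 0,0,-1,0,0,0,0, 0,0,0,0,0,0,0]'; python3 m.py
```

```text
time_s: 6.2
tcp_pos: [0.4497, 0.1367, 0.0093]
tool_rot: [[1.0, 0.0, -0.0], [0.0, -1.0, -0.0], [-0.0, 0.0, -1.0]]
wrist_force: [0.5, 0.9, 1.4]
finger_gap: 1.001
time_s: 6.7
tcp_pos: [0.4504, 0.137, 0.0109]
tool_rot: [[1.0, 0.0, 0.002], [0.0, -1.0, 0.001], [0.002, -0.001, -1.0]]
wrist_force: [-1.9, -0.9, 20.1]
finger_gap: 0.606
time_s: 7.2
tcp_pos: [0.4516, 0.1373, 0.097]
tool_rot: [[1.0, 0.0, 0.006], [0.0, -1.0, 0.001], [0.006, -0.001, -1.0]]
wrist_force: [-0.6, 0.4, -2.1]
finger_gap: 0.607
tin [305.2 254.3] [11.4 49.3] [0.4227 0.1477 0.044 ]
  cross [0.4495 0.1379 0.0584]
base [561.  201.7] [64.8 85.1] [ 0.4656 -0.0304  0.046 ]
  cross [ 0.4656 -0.03    0.0465]
[0.4509 0.1371 0.0955]
```

```bash
python3 -m inch '[0.16,1,0,0,0,0,0, 0.16,1,0,0,0,0,0, 0.16,1,0,0,0,0,0, 0,1,0,0,0,0,0, 0,1,0,0,0,0,0]'|head -2; python3 -m inch '[0,0.5,0,0,0,0,0, 0,0,0,0,0,0,0, 0,0,0,0,0,0,0, 0,0,0,0,0,0,0, 0,0,0,0,0,0,0]';  python3 - <<'E'
from h import *
d=shot("wrist","f"); s=readout.sense(); p=s["tcp_pos"]; print(p,s["tool_rot"].round(4).tolist())
P=(p[0],p[1],p[2]+.034); c,ax=rim(d,P,w=55); print(proj(d,P),c,ax,onz(d,c,P[2]))
E
```

```text
time_s: 7.75
tcp_pos: [0.4634, -0.0144, 0.0926]
time_s: 8.25
tcp_pos: [0.4639, -0.0275, 0.0932]
tool_rot: [[1.0, 0.001, -0.0], [0.001, -1.0, 0.0], [-0.0, -0.0, -1.0]]
wrist_force: [0.8, 0.5, -1.3]
finger_gap: 0.605
[ 0.46392922 -0.02750185  0.09321758] [[1.0, 0.0015, -0.0002], [0.0015, -1.0, 0.0001], [-0.0002, -0.0001, -1.0]]
[320.02705292 297.02417345] [298.67221832 265.00150108] (29.04632568359375, 70.35824584960938) [ 0.48014375 -0.01840449  0.12721758]
```

View pics/f.png

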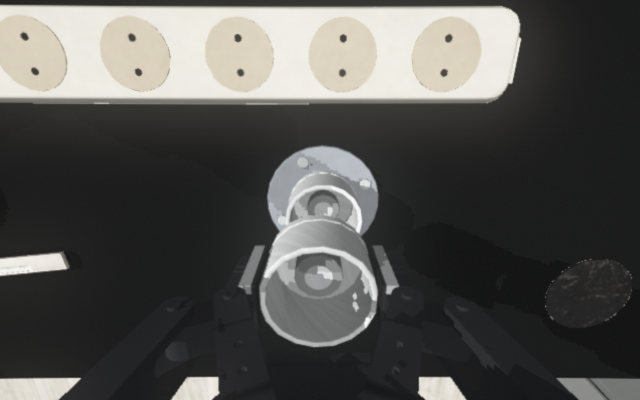

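The held tin's rim spans columns 260–376 and rows 247–347, centre (318,297), within 2 px of the predicted spot. The base mouth is at (323,208). I correct by 1.6/3 mm and lower in stages.

```bash
python3 -m inch '[0.05,0.09,0,0,0,0,0, 0,0,0.4,0,0,0,0, 0,0,0.4,0,0,0,0, 0,0,0.2,0,0,0,0, 0,0,0,0,0,0,0]'; python3 - <<'E'
from h import *
s=readout.sense(); print(s["tcp_pos"],s["wrist_force"])
E
```

```text
time_s: 8.8
tcp_pos: [0.4651, -0.0308, 0.0627]
tool_rot: [[1.0, 0.001, -0.001], [0.001, -1.0, 0.0], [-0.001, -0.0, -1.0]]
wrist_force: [0.6, -0.2, -1.9]
finger_gap: 0.605
[ 0.46511057 -0.03081914  0.06271639] [ 0.59438324 -0.1840043  -1.94834647]
```

```bash
python3 -m inch '[0,0,0.1,0,0,0,0, 0,0,0.1,0,0,0,0, 0,0,0.1,0,0,0,0, 0,0,0.05,0,0,0,0, 0,0,0,0,0,0,0]'; python3 -m inch '[0,0,0.05,0,0,0,0, 0,0,0.05,0,0,0,0, 0,0,0.03,0,0,0,0, 0,0,0,0,0,0,0, 0,0,0,0,0,0,0]'
```

```text
time_s: 9.3
tcp_pos: [0.4654, -0.0309, 0.0527]
tool_rot: [[1.0, 0.0, -0.0], [0.0, -1.0, 0.0], [-0.0, -0.0, -1.0]]
wrist_force: [-1.1, -0.4, -1.3]
finger_gap: 0.606
time_s: 9.8
tcp_pos: [0.4655, -0.031, 0.049]
tool_rot: [[1.0, 0.0, 0.0], [0.0, -1.0, -0.0], [0.0, 0.0, -1.0]]
wrist_force: [-1.7, -0.0, 3.8]
finger_gap: 0.606
```

```bash
python3 -m inch '[0,0,0.05,0,0,0,0, 0,0,0,0,0,0,0, 0,0,0,0,0,0,1, 0,0,0,0,0,0,1, 0,0,0,0,0,0,1]'; python3 -m inch '[0,0,0,0,0,0,1, 0,0,0,0,0,0,1, 0,0,-0.5,0,0,0,1, 0,0,-1,0,0,0,1, 0,0,-1,0,0,0,1]'; python3 -m inch '[0,0,-1,0,0,0,1, 0,0,-1,0,0,0,1, 0,0,0,0,0,0,1, 0,0,0,0,0,0,1, 0,0,0,0,0,0,1]'; python3 - <<'E'
from h import *
d=shot("wrist","g"); print(readout.sense()["tcp_pos"])
c,ax=rim(d,(.4655,-.0305,.082),w=50);print(proj(d,(.4655,-.0305,.082)),c,ax,onz(d,c,.082))
t=shot("top");s=shot("scene")
a=cv2.resize(d["frame"][150:350,220:420,::-1],(400,400)); b=cv2.resize(s["frame"][190:270,295:375,::-1],(400,400)); cv2.imwrite("pics/g2.png",np.hstack([a,b]))
E
```

```text
time_s: 10.3
tcp_pos: [0.4656, -0.0309, 0.0473]
tool_rot: [[1.0, 0.0, 0.0], [0.0, -1.0, -0.0], [0.0, 0.0, -1.0]]
wrist_force: [-0.7, 0.6, 0.0]
finger_gap: 0.995
time_s: 10.8
tcp_pos: [0.4649, -0.0309, 0.1228]
tool_rot: [[1.0, 0.0, -0.002], [0.0, -1.0, 0.0], [-0.002, -0.0, -1.0]]
wrist_force: [1.1, -0.3, 0.0]
finger_gap: 0.998
time_s: 11.3
tcp_pos: [0.4649, -0.0309, 0.1815]
tool_rot: [[1.0, 0.0, -0.001], [0.0, -1.0, 0.0], [-0.001, -0.0, -1.0]]
wrist_force: [-0.1, 0.5, -0.5]
finger_gap: 1.003
[ 0.46477839 -0.03085457  0.18133362]
[318.50986857 196.17861497] [317.89740753 197.01368332] (56.663116455078125, 60.913814544677734) [ 0.4647332  -0.02997003  0.082     ]
```

View pics/g2.png

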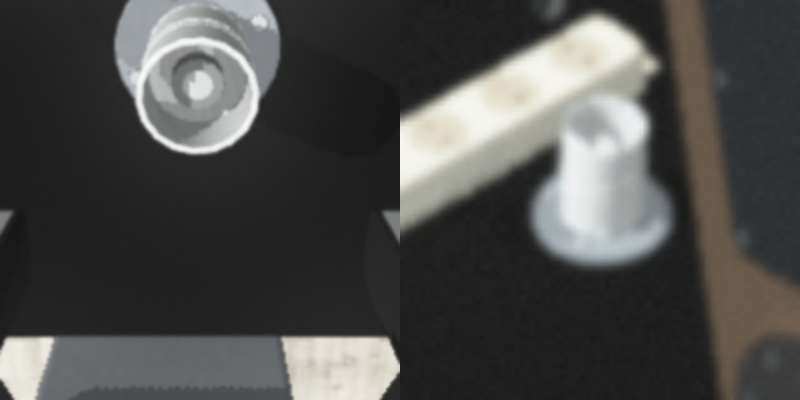

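The tin is seated upright (left crop: rim centred at about (197,95)/2, concentric; right crop: column standing straight on its plate). The rim at 82 mm lands at (0.4647, -0.0300), within 1 mm of the base. Next, the lids.

```bash
python3 -m inch '[0.3,1,0,0,0,0,1, 0.3,1,0,0,0,0,1, 0.3,1,0,0,0,0,1, 0.3,1,0,0,0,0,1, 0.3,1,0,0,0,0,1]'|head -2; python3 -m inch '[0.3,1,0,0,0,0,1, 0.3,1,0,0,0,0,1, 0.3,1,0,0,0,0,1, 0.3,1,0,0,0,0,1, 0.3,1,0,0,0,0,1]'|head -2;  python3 -m inch '[0.3,0.8,0,0,0,0,1, 0.1,0,0,0,0,0,1, 0,0,0,0,0,0,1, 0,0,0,0,0,0,1, 0,0,0,0,0,0,1]'|head -2;  python3 - <<'E'
from h import *
d=shot("wrist","k"); s=readout.sense(); print(s["tcp_pos"],s["tool_rot"].round(3).tolist())
c,ax=rim(d,(.57,-.366,.029),th=110,w=50);print(c,ax,onz(d,c,.029),proj(d,(.57,-.366,.058)))
u,v=c.astype(int); cv2.imwrite("pics/k2.png",cv2.resize(d["frame"][v-50:v+50,u-50:u+50,::-1],(600,600),interpolation=cv2.INTER_CUBIC)); print(u-50,v-50)
E
```

```text
time_s: 11.95
tcp_pos: [0.5104, -0.1821, 0.1815]
time_s: 12.45
tcp_pos: [0.5555, -0.332, 0.1813]
time_s: 12.95
tcp_pos: [0.5673, -0.3538, 0.1822]
[ 0.567419   -0.35398844  0.18241251] [[1.0, 0.001, -0.0], [0.001, -1.0, 0.0], [-0.0, -0.0, -1.0]]
[330.19454956 176.12728882] (61.56368637084961, 62.462066650390625) [ 0.57130029 -0.36559895  0.029     ] [331.79267172 185.59704758]
280 126
```

View pics/k2.png

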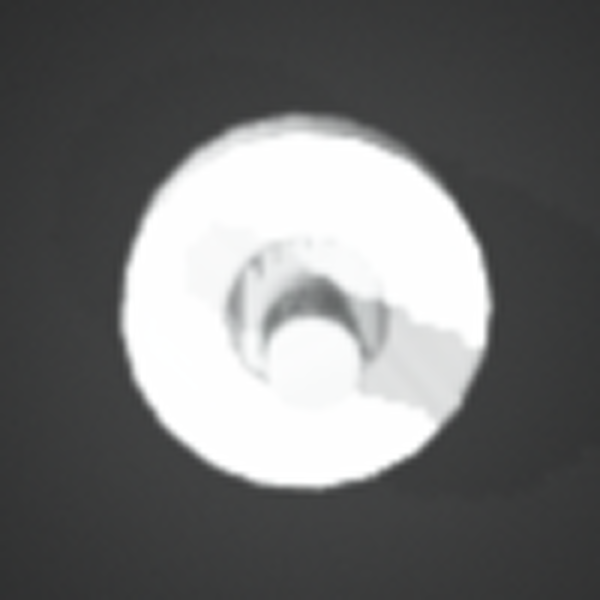

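The crop shows the outer lid centred at (307,309), with the knob top at (315,362), i.e. pixel (331.7,185.9). That matches an axis at (0.570, -0.366) with a 58 mm top within 0.3 px, and two views of the lid top agree within about 1 mm. The open fingertips in picture d work out at 13–18 mm above the TCP, so the TCP refers to the shut tips. Now to grip the knob.

```bash
python3 -m inch '[0.09,0.4,0,0,0,0,1, 0,0,1,0,0,0,1, 0,0,1,0,0,0,1, 0,0,0.5,0,0,0,1, 0,0,0,0,0,0,1]'; python3 - <<'E'
from h import *
d=shot("wrist"); s=readout.sense(); print(s["tcp_pos"],proj(d,(.570,-.366,.058)),proj(d,(.570,-.366,.029)))
c,ax=rim(d,(.57,-.366,.029),th=110,w=60);print(c,ax,onz(d,c,.029))
cv2.imwrite("pics/l.png",d["frame"][100:330,200:440,::-1])
E
```

```text
time_s: 13.5
tcp_pos: [0.5693, -0.3665, 0.1054]
tool_rot: [[1.0, 0.0, -0.003], [0.0, -1.0, 0.002], [-0.003, -0.002, -1.0]]
wrist_force: [-1.5, -0.1, 0.2]
finger_gap: 1.001
[ 0.57010972 -0.36696884  0.10701073] [318.62110858 220.49740001] [318.60400625 205.56659033]
[318.35074234 203.0717926 ] (81.2143325805664, 82.41309356689453) [ 0.57211037 -0.36579724  0.029     ]
```

View pics/l.png

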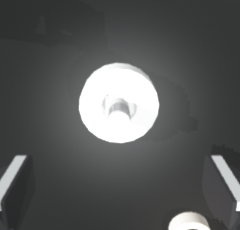

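The knob top is at pixel (319,220), as predicted, and the ring is well behind the fingers. Descend and close.

```bash
python3 -m inch '[0,0,0.8,0,0,0,1, 0,0,0.8,0,0,0,1, 0,0,0.8,0,0,0,1, 0,0,0,0,0,0,1, 0,0,0,0,0,0,1]'; python3 -m inch '[0,0,0,0,0,0,0, 0,0,0,0,0,0,0, 0,0,0,0,0,0,0, 0,0,0,0,0,0,0, 0,0,0,0,0,0,0]'; python3 -m inch '[0,0,0,0,0,0,0, 0,0,0,0,0,0,0, 0,0,0,0,0,0,0, 0,0,0,0,0,0,0, 0,0,0,0,0,0,0]'
```

```text
time_s: 14.05
tcp_pos: [0.571, -0.3674, 0.0368]
tool_rot: [[1.0, 0.0, 0.001], [0.0, -1.0, -0.001], [0.001, 0.001, -1.0]]
wrist_force: [0.1, 0.8, 0.1]
finger_gap: 1.003
time_s: 14.55
tcp_pos: [0.5704, -0.3669, 0.0358]
tool_rot: [[1.0, 0.0, 0.0], [0.0, -1.0, -0.0], [0.0, 0.0, -1.0]]
wrist_force: [-0.9, 3.2, 10.5]
finger_gap: 0.164
time_s: 15.05
tcp_pos: [0.5705, -0.3669, 0.0359]
tool_rot: [[1.0, 0.0, 0.0], [0.0, -1.0, -0.0], [0.0, 0.0, -1.0]]
wrist_force: [-1.1, 1.2, 6.3]
finger_gap: 0.16
```

```bash
python3 -m inch '[0,0,-0.2,0,0,0,0, 0,0,-0.6,0,0,0,0, 0,0,-1,0,0,0,0, 0,0,-1,0,0,0,0, 0,0,-1,0,0,0,0]'; python3 -m inch '[0,0,-0.6,0,0,0,0, -0.1,-0.4,0,0,0,0,0, -0.2,-0.7,0,0,0,0,0, -0.3,-0.9,0,0,0,0,0, -0.3,-0.9,0,0,0,0,0]';python3 -m inch '[-0.3,-0.9,0,0,0,0,0, -0.3,-0.9,0,0,0,0,0, -0.3,-0.9,0,0,0,0,0, -0.3,-0.9,0,0,0,0,0, -0.3,-0.9,0,0,0,0,0]';python3 -m inch '[-0.3,-0.9,0,0,0,0,0, -0.3,-0.9,0,0,0,0,0, -0.3,-0.7,0,0,0,0,0, -0.2,-0.5,0,0,0,0,0, 0,-0.2,0,0,0,0,0]'; python3 -m inch '[0,0,0,0,0,0,0, 0,0,0,0,0,0,0, 0,0,0,0,0,0,0, 0,0,0,0,0,0,0, 0,0,0,0,0,0,0]'; python3 - <<'E'
from h import *
d=shot("wrist","n");t=shot("scene"); s=readout.sense(); print(s["tcp_pos"],s["tool_rot"].round(4).tolist())
a=cv2.resize(d["frame"][100:400,170:470,::-1],(400,400)); b=cv2.resize(t["frame"][150:270,275:395,::-1],(400,400)); cv2.imwrite("pics/n2.png",np.hstack([a,b]))
E
```

```text
time_s: 15.55
tcp_pos: [0.5701, -0.3667, 0.1506]
tool_rot: [[1.0, 0.0, -0.0], [0.0, -1.0, 0.0], [-0.0, -0.0, -1.0]]
wrist_force: [0.2, -0.8, -1.6]
finger_gap: 0.163
time_s: 16.05
tcp_pos: [0.5418, -0.278, 0.1661]
tool_rot: [[1.0, 0.0, -0.002], [0.0, -1.0, 0.001], [-0.002, -0.001, -1.0]]
wrist_force: [0.2, 0.3, -2.4]
finger_gap: 0.161
time_s: 16.55
tcp_pos: [0.4965, -0.143, 0.1664]
tool_rot: [[1.0, 0.0, -0.002], [0.0, -1.0, 0.001], [-0.002, -0.001, -1.0]]
wrist_force: [1.3, 0.7, -1.9]
finger_gap: 0.161
time_s: 17.05
tcp_pos: [0.4637, -0.0475, 0.1669]
tool_rot: [[1.0, 0.001, -0.002], [0.001, -1.0, 0.0], [-0.002, -0.0, -1.0]]
wrist_force: [-0.5, -1.1, -2.9]
finger_gap: 0.162
time_s: 17.55
tcp_pos: [0.4653, -0.0494, 0.1673]
tool_rot: [[1.0, -0.0, 0.0], [-0.0, -1.0, -0.0], [0.0, 0.0, -1.0]]
wrist_force: [0.3, -0.4, -2.2]
finger_gap: 0.162
[ 0.46525519 -0.04922346  0.16736552] [[1.0, -0.0001, -0.0], [-0.0001, -1.0, -0.0], [-0.0, 0.0, -1.0]]
```

View pics/n2.png

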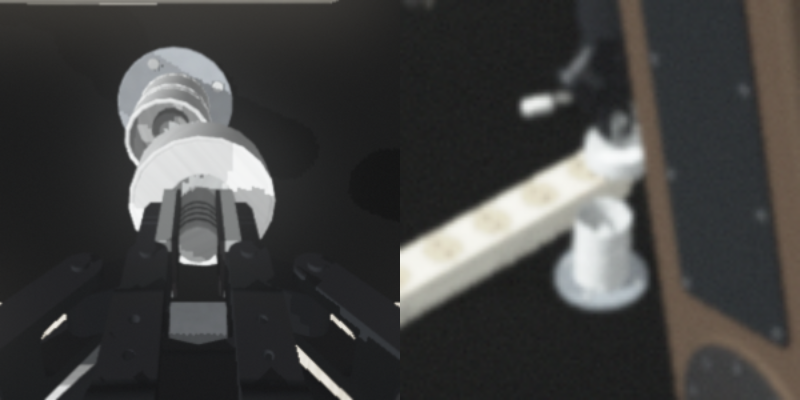

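The pair hangs level by the knob, the outer lid still on it, with the column intact (mouth still to the left in the wrist crop, as expected with 19 mm of y to go). Centre, then lower.

```bash
python3 -m inch '[0,-0.3,0,0,0,0,0, 0,-0.33,0,0,0,0,0, 0,0,0.4,0,0,0,0, 0,0,0.5,0,0,0,0, 0,0,0.3,0,0,0,0]'; python3 -m inch '[0,0,0,0,0,0,0, 0,0,0,0,0,0,0, 0,0,0,0,0,0,0, 0,0,0,0,0,0,0, 0,0,0,0,0,0,0]'; python3 - <<'E'
from h import *
for i in range(3):
    d=shot("wrist"); print(readout.sense()["tcp_pos"])
E
```

```text
time_s: 18.15
tcp_pos: [0.4648, -0.0292, 0.1307]
tool_rot: [[1.0, 0.001, -0.001], [0.001, -1.0, 0.0], [-0.001, -0.0, -1.0]]
wrist_force: [0.1, -0.1, -2.3]
finger_gap: 0.163
time_s: 18.65
tcp_pos: [0.4654, -0.0301, 0.1317]
tool_rot: [[1.0, 0.0, 0.001], [0.0, -1.0, -0.0], [0.001, 0.0, -1.0]]
wrist_force: [-0.9, 0.1, -1.6]
finger_gap: 0.165
[ 0.46539308 -0.03008138  0.13169261]
[ 0.46526642 -0.0300946   0.13160046]
[ 0.46528153 -0.03009355  0.13156378]
```

```bash
python3 -m inch '[0,0,0.15,0,0,0,0, 0,0,0.15,0,0,0,0, 0,0,0.12,0,0,0,0, 0,0,0.1,0,0,0,0, 0,0,0.05,0,0,0,0]'; python3 -m inch '[0,0,0.04,0,0,0,0, 0,0,0.04,0,0,0,0, 0,0,0.04,0,0,0,0, 0,0,0,0,0,0,0, 0,0,0,0,0,0,0]'
```

```text
time_s: 19.3
tcp_pos: [0.465, -0.03, 0.1138]
tool_rot: [[1.0, 0.0, -0.001], [0.0, -1.0, 0.0], [-0.001, -0.0, -1.0]]
wrist_force: [0.1, -0.4, -1.7]
finger_gap: 0.166
time_s: 19.8
tcp_pos: [0.4652, -0.03, 0.1107]
tool_rot: [[1.0, 0.0, 0.0], [0.0, -1.0, 0.0], [0.0, -0.0, -1.0]]
wrist_force: [0.4, 0.0, -1.0]
finger_gap: 0.163
```

```bash
python3 -m inch '[0,0,0.04,0,0,0,0, 0,0,0.04,0,0,0,0, 0,0,0,0,0,0,0, 0,0,0,0,0,0,0, 0,0,0,0,0,0,0]'
```

```text
time_s: 20.3
tcp_pos: [0.4657, -0.03, 0.1096]
tool_rot: [[1.0, 0.0, 0.002], [0.0, -1.0, -0.0], [0.002, 0.0, -1.0]]
wrist_force: [-7.1, 2.4, 32.5]
finger_gap: 0.163
```

Contact at the expected depth. Ease off, let go, rise.

```bash
python3 -m inch '[0,0,-0.03,0,0,0,0, 0,0,0,0,0,0,1, 0,0,0,0,0,0,1, 0,0,0,0,0,0,1, 0,0,0,0,0,0,1]'; python3 -m inch '[0,0,0,0,0,0,1, 0,0,-0.5,0,0,0,1, 0,0,-1,0,0,0,1, 0,0,-1,0,0,0,1, 0,0,0,0,0,0,1]'; python3 - <<'E'
from h import *
d=shot("wrist","p");t=shot("scene"); s=readout.sense(); print(s["tcp_pos"],s["wrist_force"])
print(proj(d,(.465,-.03,.132)),proj(d,(.465,-.03,.103)))
c,ax=rim(d,(.465,-.03,.103),th=140,w=70);print(c,ax,onz(d,c,.103))
a=cv2.resize(d["frame"][100:300,220:420,::-1],(400,400),interpolation=2); b=cv2.resize(t["frame"][170:270,285:385,::-1],(400,400),interpolation=2); cv2.imwrite("pics/p2.png",np.hstack([a,b]))
E
```

```text
time_s: 20.8
tcp_pos: [0.4652, -0.0301, 0.1091]
tool_rot: [[1.0, 0.0, -0.0], [0.0, -1.0, 0.0], [-0.0, -0.0, -1.0]]
wrist_force: [0.2, 0.3, -0.1]
finger_gap: 0.834
time_s: 21.3
tcp_pos: [0.4672, -0.0303, 0.1872]
tool_rot: [[1.0, 0.0, 0.005], [0.0, -1.0, -0.001], [0.005, 0.001, -1.0]]
wrist_force: [0.2, -0.3, 0.2]
finger_gap: 1.002
[ 0.4654694  -0.03006274  0.18448547] [-0.11290207 -0.36237422  0.25924261]
[318.67002769 220.26058843] [318.55450702 206.14322506]
[318.4391098  188.33273697] (85.34247589111328, 107.75302124023438) [ 0.48031157 -0.02988747  0.103     ]
```

View pics/p2.png

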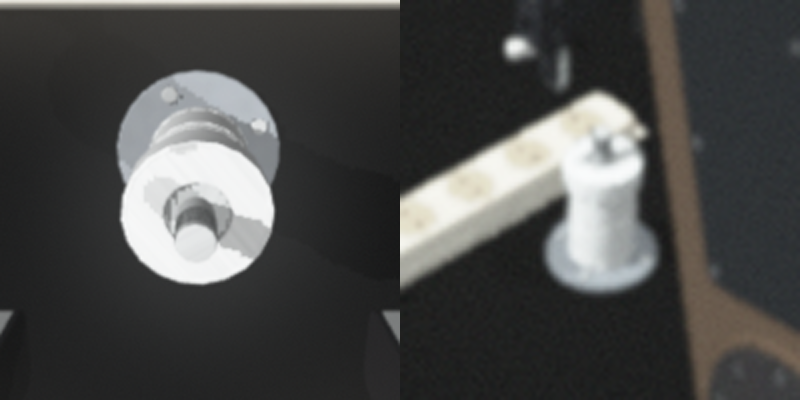

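The knob top at (318,221) and the lid's centre at (318.5,206.5) fall within 1 px of where a fully seated pair at (0.465, -0.030) must appear. The column stands straight in the scene view. Now the outer lid: down to TCP 82 mm, close, check.

```bash
python3 -m inch '[0,0,1,0,0,0,1, 0,0,1,0,0,0,1, 0,0,0.9,0,0,0,1, 0,0,0.5,0,0,0,1, 0,0,0,0,0,0,1]'; python3 -m inch '[0,0,0,0,0,0,1, 0,0,0,0,0,0,0, 0,0,0,0,0,0,0, 0,0,0,0,0,0,0, 0,0,0,0,0,0,0]'; python3 -m inch '[0,0,0,0,0,0,0, 0,0,0,0,0,0,0, 0,0,0,0,0,0,0, 0,0,0,0,0,0,0, 0,0,0,0,0,0,0]'
```

```text
time_s: 21.9
tcp_pos: [0.463, -0.0298, 0.0795]
tool_rot: [[1.0, 0.0, -0.005], [0.0, -1.0, 0.001], [-0.005, -0.001, -1.0]]
wrist_force: [-0.6, -0.3, 0.7]
finger_gap: 0.995
time_s: 22.4
tcp_pos: [0.4658, -0.0301, 0.0834]
tool_rot: [[1.0, 0.001, 0.002], [0.001, -1.0, -0.0], [0.002, 0.0, -1.0]]
wrist_force: [-2.9, 0.2, 13.4]
finger_gap: 0.703
time_s: 22.9
tcp_pos: [0.4658, -0.0301, 0.0834]
tool_rot: [[1.0, 0.0, 0.002], [0.0, -1.0, -0.0], [0.002, 0.0, -1.0]]
wrist_force: [-2.7, -0.7, 12.6]
finger_gap: 0.703
```

The opening of 0.703 fits the 63 mm lid (the 54 mm tin read 0.606). Lift straight up, gently.

```bash
python3 -m inch '[0,0,-0.06,0,0,0,0, 0,0,-0.1,0,0,0,0, 0,0,-0.15,0,0,0,0, 0,0,-0.2,0,0,0,0, 0,0,-0.25,0,0,0,0]'; python3 -m inch '[0,0,-0.25,0,0,0,0, 0,0,-0.25,0,0,0,0, 0,0,-0.25,0,0,0,0, 0,0,-0.25,0,0,0,0, 0,0,-0.2,0,0,0,0]'; python3 -m inch '[0,0,-0.12,0,0,0,0, 0,0,-0.05,0,0,0,0, 0,0,0,0,0,0,0, 0,0,0,0,0,0,0, 0,0,0,0,0,0,0]'; python3 - <<'E'
from h import *
s0=readout.sense(); d=shot("wrist","q");t=shot("scene","q_s");s=readout.sense(); print(s["tcp_pos"],s["wrist_force"],s["finger_gap"])
# held lid: bright blob in wrist view; lid top expected at tcp+.020
z=s["tcp_pos"][2]
print("pred lid top",proj(d,(.465,-.03,z+.02)).round(1),"pred knob top",proj(d,(.465,-.03,.132)).round(1))
g=cv2.cvtColor(d["frame"],cv2.COLOR_RGB2GRAY)
m=(g[150:400,200:440]>140).astype(np.uint8)
for c in sorted(cv2.findContours(m,0,1)[0],key=cv2.contourArea)[-3:]:
    x,y,w,h=cv2.boundingRect(c); print("wrist blob",x+200,y+150,w,h)
g=cv2.cvtColor(t["frame"],cv2.COLOR_RGB2GRAY)
u,v=proj(t,(.465,-.03,.132)).astype(int);print("scene knob top pred",u,v,"lid bottom pred",proj(t,(.465,-.03,z)).round(1))
print("col profile",g[v-35:v+30,u].tolist())
u0,v0=proj(t,(.465,-.03,.06)).astype(int)
for z_ in (.02,.04,.06,.075): 
    p=proj(t,(.465,-.03,z_)).astype(int); r=g[p[1],p[0]-16:p[0]+17]; print(z_,p,r.tolist())
E
```

```text
time_s: 23.4
tcp_pos: [0.4651, -0.03, 0.1056]
tool_rot: [[1.0, 0.0, -0.0], [0.0, -1.0, 0.0], [-0.0, -0.0, -1.0]]
wrist_force: [-0.3, 0.2, 0.1]
finger_gap: 0.7
time_s: 23.9
tcp_pos: [0.4653, -0.0301, 0.1417]
tool_rot: [[1.0, 0.0, 0.0], [0.0, -1.0, -0.0], [0.0, 0.0, -1.0]]
wrist_force: [-0.7, -0.2, -0.8]
finger_gap: 0.704
time_s: 24.4
tcp_pos: [0.465, -0.03, 0.1458]
tool_rot: [[1.0, 0.0, -0.001], [0.0, -1.0, 0.0], [-0.001, -0.0, -1.0]]
wrist_force: [0.4, -0.6, -0.4]
finger_gap: 0.703
[ 0.46505834 -0.0300236   0.14588177] [-0.2976835  -0.07858533 -0.5757641 ] 0.7003157970836983
pred lid top [319.7 278.4] pred knob top [319.4 244.7]
wrist blob 200 354 14 46
wrist blob 423 354 17 46
wrist blob 256 150 125 182
scene knob top pred 334 201 lid bottom pred [334.5 198.1]
col profile [43, 42, 42, 41, 37, 35, 32, 31, 34, 36, 41, 45, 41, 37, 33, 33, 33, 30, 31, 34, 53, 108, 181, 226, 232, 215, 187, 200, 229, 238, 228, 202, 200, 220, 230, 225, 217, 209, 196, 174, 152, 153, 172, 187, 195, 202, 207, 207, 200, 193, 194, 209, 221, 221, 215, 216, 216, 217, 216, 214, 215, 217, 219, 216, 214]
0.02 [334 228] [32, 32, 35, 50, 89, 142, 179, 188, 196, 220, 235, 239, 238, 235, 231, 226, 219, 209, 195, 178, 164, 162, 159, 158, 154, 142, 134, 123, 115, 92, 61, 39, 31]
0.04 [334 223] [74, 55, 42, 36, 33, 32, 37, 56, 118, 193, 233, 239, 239, 235, 233, 225, 217, 207, 192, 177, 165, 161, 158, 157, 153, 128, 84, 43, 33, 33, 29, 34, 51]
0.06 [334 219] [166, 162, 158, 149, 132, 116, 91, 80, 105, 172, 227, 236, 232, 229, 225, 223, 221, 219, 215, 211, 200, 183, 172, 167, 156, 130, 83, 43, 31, 31, 34, 45, 66]
0.075 [334 215] [187, 177, 171, 168, 167, 163, 162, 162, 164, 180, 202, 212, 217, 216, 210, 202, 193, 179, 167, 160, 155, 154, 159, 165, 161, 140, 94, 48, 31, 32, 39, 60, 83]
```

```bash
python3 - <<'E'
from h import *
d=shot("wrist");t=shot("scene");s=readout.sense();print(s["tcp_pos"],s["wrist_force"])
th=np.linspace(0,6.28,60)
for top in (.150,.155,.160,.166):
    W=np.array([proj(d,(.465+.0315*np.cos(a),-.03+.0315*np.sin(a),top)) for a in th])
    S=np.array([proj(t,(.465+.0315*np.cos(a),-.03+.0315*np.sin(a),z)) for a in th for z in (top,top-.02)])
    print(top,"wrist",W.min(0).round(1),W.max(0).round(1),"scene",S.min(0).round(1),S.max(0).round(1))
print("scene knob-top centre/boss top",proj(t,(.465,-.03,.132)),proj(t,(.465,-.03,.100)))
g=cv2.cvtColor(t["frame"],cv2.COLOR_RGB2GRAY)
for r in range(184,216,2): print(r,g[r,312:362:2].tolist())
g=cv2.cvtColor(d["frame"],cv2.COLOR_RGB2GRAY); 
for r in range(250,345,6): 
    q=np.flatnonzero(g[r,230:410]>140)+230; print(r,q.min() if len(q) else None,q.max() if len(q) else None,len(q))
E
```

```text
[ 0.46512678 -0.03001759  0.14594799] [-0.7543379  -0.85029201 -0.0126729 ]
0.15 wrist [260.7 206.1] [378.4 309.1] scene [324.3 191. ] [344.6 208.5]
0.155 wrist [258.9 209.8] [380.2 315.3] scene [324.3 189.7] [344.7 207.2]
0.16 wrist [257.  213.8] [382.2 321.9] scene [324.3 188.4] [344.7 205.9]
0.166 wrist [254.6 218.9] [384.8 330.4] scene [324.3 186.9] [344.7 204.4]
scene knob-top centre/boss top [334.41381431 201.60737664] [334.31492325 209.50836741]
184 [117, 115, 67, 52, 46, 34, 39, 39, 39, 32, 33, 33, 30, 32, 40, 47, 70, 92, 92, 79, 51, 48, 50, 49, 49]
186 [36, 38, 39, 44, 47, 39, 33, 35, 32, 37, 43, 58, 55, 45, 47, 43, 62, 93, 93, 81, 52, 49, 49, 47, 50]
188 [30, 33, 34, 39, 43, 41, 34, 33, 34, 60, 158, 185, 178, 175, 144, 86, 61, 91, 94, 84, 55, 53, 52, 50, 49]
190 [28, 31, 32, 47, 53, 44, 36, 32, 38, 134, 224, 231, 231, 230, 229, 203, 120, 93, 93, 89, 60, 46, 50, 50, 49]
192 [30, 33, 32, 37, 47, 43, 37, 34, 52, 179, 207, 184, 174, 210, 228, 227, 176, 110, 94, 93, 67, 55, 52, 51, 48]
194 [32, 31, 33, 32, 32, 39, 40, 38, 77, 136, 200, 230, 203, 150, 157, 201, 194, 124, 93, 91, 
[... 756 characters left out ...]
, 230, 242, 238, 221, 199, 197, 172, 124, 146, 157, 131, 51, 33, 65, 93, 92, 82, 59, 53, 49]
210 [232, 225, 221, 212, 225, 233, 227, 196, 186, 205, 211, 196, 157, 175, 190, 115, 36, 33, 58, 91, 91, 86, 57, 49, 53]
212 [241, 237, 235, 234, 229, 204, 179, 169, 193, 213, 213, 207, 211, 227, 208, 146, 56, 32, 46, 88, 94, 87, 64, 50, 51]
214 [245, 243, 236, 213, 185, 169, 163, 166, 202, 218, 212, 202, 194, 184, 157, 154, 89, 33, 43, 84, 93, 92, 66, 51, 53]
250 261 373 113
256 259 377 110
262 258 380 83
268 256 380 74
274 257 380 69
280 257 379 66
286 258 379 67
292 258 403 76
298 260 376 79
304 263 373 104
310 267 369 103
316 274 362 89
322 283 353 71
328 297 340 44
334 None None 0
340 366 385 20
```

The lid's lower edge in the wrist view (row about 331) and its top in the scene view (row about 187.5) put its top at 163–166 mm. Its lower edge is therefore at 143–146 mm, at least 11 mm above the knob top (132 mm), and it is symmetric and at rest. Handing in.

```bash
python3 -c "
from cell import ticket; print(ticket.sign_off())"
```

```text
the job is handed in; nothing more can be done
None
```

The job is handed in with all three steps done, at about 24.5 s on the robot's clock; the hand-in gave no verdict.

- **Tin:** It is seated in the base tin and let go. Its rim came out within about 1 mm of the base axis, at a position consistent with the full 82 mm height.
- **Lid pair:** I carried it by the knob as one and pressed it home; the force peaked at about 32 N. After release, the knob top and the lid centre were each within 1 px of where a fully seated pair must appear.
- **Outer lid:** I gripped it across its wall and lifted it about 62 mm by the arm's reading.
    - **Height:** The two cameras put its lower edge 11–14 mm above the knob top; they differ by about 3 mm.
    - **Inner lid:** A last wrist force under 1 N fits the outer lid alone, so the inner lid was not dragged up. I did not measure the inner lid's position again after the lift. In the scene picture's pixel values the column still showed below the raised lid.

**Bystanders:** No move came near the tape roll, the loupe or the metal ring. I did not measure their positions again at the end.

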